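Thread three label rolls on the spindle and hang them in the unwinder stand

TASK

Take the empty spindle out of the unwinder stand by its black handle, thread it through all three label rolls in the rack, and lift them out together on the spindle. Set the loaded spindle back down into the forks of both posts of the stand, with all three rolls hanging between the posts, and let go. Do not touch the rolls with the fingers, and leave the bottles, jar and vial standing where they are.

Things in the scene. Friction and masses are not known exactly. Their poses are not given: they have to be found in the camera images.
- spindle: aluminium rod, 14 mm diameter, along its y axis, with a flat black handle; 80 g. Origin on the rod's axis, midway between the posts when it lies in the stand. Bare rod from y = -90 mm to the tapered tip at y = +115 mm; stop flange (36 mm diameter) at y = -95 to -90 mm; handle from y = -165 to -95 mm. Starts empty in the stand, axes along the stand's, handle flats upright.
- spindle_handle (a point): centre of the spindle's black handle (spindle y = -130 mm, z = -4 mm; axes as the spindle). The handle is 70 mm long (y), 16 mm thick (x) and 34 mm tall (z). Held here the spindle is tip-heavy: it wants a firm grip (about 50 N) on the flats to stay level.
- roll_a: a plain white label roll on a brown cardboard core: 80 mm outer diameter, 30 mm wide (core 31 mm), open hole of 38 mm diameter, about 25 g. Origin at its centre, y is the axis of the hole (x and z spin with the roll). At the start it stands on edge in the -y bay of the rack. The three rolls are alike.
- roll_b: a plain white label roll on a brown cardboard core: 80 mm outer diameter, 30 mm wide (core 31 mm), open hole of 38 mm diameter, about 25 g. Origin at its centre, y is the axis of the hole (x and z spin with the roll). At the start it stands on edge in the middle bay of the rack. The three rolls are alike.
- roll_c: a plain white label roll on a brown cardboard core: 80 mm outer diameter, 30 mm wide (core 31 mm), open hole of 38 mm diameter, about 25 g. Origin at its centre, y is the axis of the hole (x and z spin with the roll). At the start it stands on edge in the +y bay of the rack. The three rolls are alike.
- rack: grey fixed rack, 112 (x) by 135 mm (y), origin at the centre of its underside, y along the rolls' common axis. Bays at y = -40, 0, +40 mm (a few mm of play) between dividers at y = -60, -20, 20, 60 mm, tops 32 mm high; rails carry the rolls with hole centres at x = 0, z = 56 mm. Open above, and at both ends over the dividers. Its -y end faces as the handle end in the stand, within 0.3 rad.
- stand: grey fixed stand, base 90 (x) by 166 (y) by 10 mm, origin at the centre of its underside. Posts 8 mm thick at y = -75 and +75 mm, each with an open-topped fork: slot 17 mm wide, floor at z = 75 mm (seated rod axis x = 0, z = 82 mm), flared above z = 91 mm to about 45 mm at the top, 111 mm high. Rolls hanging on the seated spindle are centred 70 mm high, clear of the base.
- pill_bottle: bystander: small all-white pill bottle left of the rack, nearest the worktop edge, 48 mm diameter, 88 mm tall, origin at the centre of its underside
- amber_jar: bystander: amber jar with white lid, 68 mm diameter, 92 mm tall, origin at the centre of its underside
- vial: bystander: amber vial, 36 mm diameter, 84 mm tall, origin at the centre of its underside
Things that resemble listed ones, but are neither listed nor needed, are in the scene too. Leave any purple look-alike of the roll_a alone.

How it is judged:
By the outcome, as a careful person would: the job done as asked, in the order asked, and still so for the second after the job is handed in, with the robot touching nothing.
It also fails if it takes over 58 s, if anything falls off the work surface, if the arm or the gripper's body presses on something with over 40 N, if the wrist force passes 120 N, or if a joint passes its speed limit or range.

ROBOT

A 7-joint arm with a two-finger parallel gripper is mounted at the origin on a cart in front of the work surface, level with it; the furniture and walls round the work are solid. World frame = base frame: x ahead of the robot, y to its left, z up, the work surface at z = 0. Lengths are in m, angles in degrees, forces in N, time in s.
With the tool pointing down it reaches from about 0.425 to 0.95 m from the base axis. Payload 4.7 kg.
Tool frame: the origin (TCP) lies at the centre of the arm's flange, where the gripper is bolted on; the fingertips stand 173 mm ahead of it and the grasp point (between the pads) lies 155 mm ahead of it (arm.nose_length is the distance from the TCP to the fingertips, in m); z points along the fingers, y is the direction in which the jaws open and shut (so a half turn about z gives the same grasp; the last joint's range is limited). The gripper opens to 85 mm and grips with 20 to 120 N. Pads are 22 mm wide; open, the fingers measure 114 mm over their backs; the gripper's body (76 mm by 85 mm) begins 54 mm behind the grasp point. The pads swing forward as they close: fully open they stand 13 mm farther back than shut.
Start: joints at [67.386, 26.849, -2.785, 87.806, 1.381, 65.374, -4.715], TCP at [0.241, -0.63, 0.405] pointing down, gripper open.
Joint ranges: [-148.3, 148.3], [-19.14, 114.17], [-79.39, 73.82], [5.75, 140.21], [-59.74, 239.74], [12.07, 113.84], [-152.46, 152.46]. Speed limits (degrees/s): [147.25, 147.25, 180, 180, 180, 180, 180].

INTERFACE

Orientations are given as a 3x3 rotation matrix whose columns are the frame's x, y, z axes.
In Python, from rig import arm gives the robot as it stands.
- The arm moves only by the tool step_arm, never from a script. Its argument "steps" is one flat list of numbers, 7 for each row, row after row: the shift along the tool's x, y, z in m, then the turn, a rotation vector about the tool's x, y, z in degrees, then the closure, from 0 (fully open) to 1 (shut). A call has 1 to 10 rows; each row is the pose to reach, as a shift and turn from the pose commanded when the call began, along the tool's axes at that moment; what a row does not reach only later rows make up. A row lasts 1/10 s, in which the tool goes at most 50 mm and 8.59 degrees, less where a joint would pass 70% of its speed; a pose out of reach is approached as far as the arm can. A call with a gripper value outside its range is refused whole. The fingers move at their own pace and stop on an object; the grip force is fixed at half the most. Time passes only in rows, so rows that repeat a pose let the fingers close. It gives the time, the measured TCP pose, the force and the opening at its end, in the units of the state.
- arm.get_obs(): the state, without advancing time (a new reading comes with each control period).
- arm.get_image(name): name is "side" or "top" or "wrist"; returns the picture (420x560x3 uint8, blue, green, red); there is no depth.
- arm.camera_model(name): a dict with "fov_y" (degrees; the focal length in pixels is half the picture's height over the tangent of half this angle, whatever the lens; pixels are square), "cx", "cy" (the principal point, pixels), "extrinsics" (4x4, takes a point from camera to world coordinates); the wrist camera has in their place "T_tool_cam" (4x4, takes a point from camera to tool coordinates, whose origin is the TCP and whose axes are the flange's). Camera axes: x right, y down, z forward; pixel columns grow to the right and rows downward; lengths in m; the calibration is good to about 2 mm. A picture is of the moment at which its call begins: read the wrist's pose just before it. camera_model takes no time and is no camera call.
- arm.hand_in(): hands the job in, once; it reports no verdict.
The state is a dict: "clock": time; "joints": joint angles; "qd": joint speeds; "joint_torque": joint torques, N m; "tcp_pos": TCP position; "orientation": TCP orientation; "ft_force": force on the tool from outside, world axes, zero at the start; "ft_torque": the same for the moment, N m; "finger_gap": finger opening in m.
Only numpy, scipy, OpenCV 4.12 (cv2) and the standard library are available. Lean on these libraries where they do the work, as an engineer would, in place of code of your own. Each camera call takes 0.05 s, during which the arm holds its last target.

## Working session

There is one attempt and no reset: what is moved stays moved. The work goes in short steps, Python scripts to look and compute and a tool call to move; the robot and the scene stay as the last step left them, time stands still between calls to the robot, and variables do not carry over. Pictures are saved under pics/ and viewed, and the job is handed in when it is done.

Besides the shell and the picture viewer there is one more tool, called as a command line: name --argument value ..., lists and objects as JSON in quotes. step_arm: Moves the arm, as the interface text tells. Its arguments: {"type":"object","properties":{"steps":{"type":"array","items":{"type":"number"}}},"required":["steps"]}

```bash
mkdir -p pics; ls
cat > h.py <<'E'
import numpy as np, cv2
from rig import arm
np.set_printoptions(precision=4,suppress=True)
E
python3 - <<'E'
from h import *
o=arm.get_obs(); print({k:np.round(v,4) for k,v in o.items()})
for n in ["side","top","wrist"]:
    print(n,arm.camera_model(n))
for n in ["side","top"]:
    im=arm.get_image(n); cv2.imwrite(f"pics/{n}0.png",im)
E
```

```text
pics
{'clock': np.float64(0.0), 'joints': array([67.384 , 26.8998, -2.7841, 87.8736,  1.3793, 65.3738, -4.7149]), 'qd': array([-0.006 , -0.0015,  0.0791, -0.0241, -0.0633,  0.0065, -0.1142]), 'joint_torque': array([  0.0012, -51.0298,  -0.0465, -23.7711,   0.0106,   0.0077,
        -0.    ]), 'tcp_pos': array([ 0.2414, -0.6301,  0.4036]), 'orientation': array([[ 0.9338,  0.3577, -0.0008],
       [ 0.3577, -0.9338,  0.0018],
       [-0.    , -0.002 , -1.    ]]), 'ft_force': array([ 0.261 , -0.9186,  0.4235]), 'ft_torque': array([-0.0035,  0.0229,  0.0421]), 'finger_gap': np.float64(0.0855)}
side {'fov_y': 52.967636938526816, 'cx': 280.1182372846118, 'cy': 197.59027978542628, 'extrinsics': array([[ 0.9898, -0.1079,  0.0933,  0.4333],
       [-0.1413, -0.6542,  0.743 , -0.8454],
       [-0.0192, -0.7486, -0.6628,  0.8041],
       [ 0.    ,  0.    ,  0.    ,  1.    ]])}
top {'fov_y': 48.89770544020188, 'cx': 285.8235954218537, 'cy': 211.69390627736664, 'extrinsics': array([[-0.0055, -0.9802,  0.1981,  0.2666],
       [-0.9999,  0.0024, -0.0157,  0.0065],
       [ 0.0149, -0.1981, -0.9801,  1.4464],
       [ 0.    ,  0.    ,  0.    ,  1.    ]])}
wrist {'fov_y': 60.80677736159178, 'cx': 278.8561364173191, 'cy': 216.20826852194924, 'T_tool_cam': array([[ 0.0006, -0.9495, -0.3138,  0.0809],
       [ 1.    ,  0.0004,  0.0007, -0.0002],
       [-0.0005, -0.3138,  0.9495,  0.0297],
       [ 0.    ,  0.    ,  0.    ,  1.    ]])}
```

View pics/side0.png

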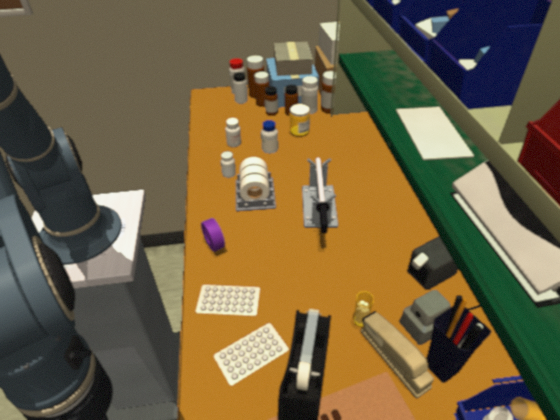

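View pics/top0.png

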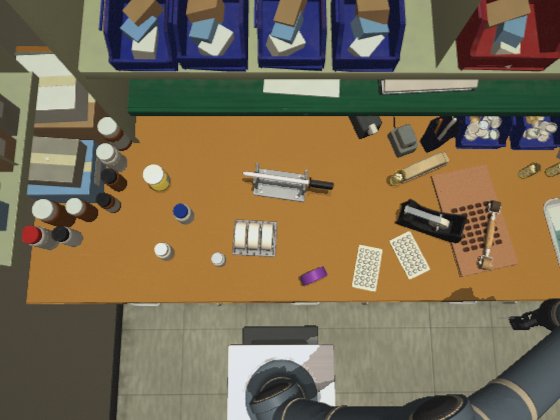

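```bash
cat >> h.py <<'E'
def ray(n,u,v,T=None):
    m=arm.camera_model(n); f=210/np.tan(np.radians(m['fov_y']/2))
    if T is None:
        T=m['extrinsics'] if n!='wrist' else None
    d=T[:3,:3]@np.array([(u-m['cx'])/f,(v-m['cy'])/f,1]); return T[:3,3],d
def onz(n,u,v,z,T=None):
    c,d=ray(n,u,v,T); return c+d*(z-c[2])/d[2]
def tri(a,b):
    A=[];B=[]
    for c,d in (a,b):
        d=d/np.linalg.norm(d);P=np.eye(3)-np.outer(d,d);A.append(P);B.append(P@c)
    p=np.linalg.lstsq(np.vstack(A),np.hstack(B),rcond=None)[0]
    res=[np.linalg.norm(P@(p-c)) for P,(c,d) in zip(A,(a,b))]
    return p,res
def proj(n,p,T=None):
    m=arm.camera_model(n); f=210/np.tan(np.radians(m['fov_y']/2))
    if T is None: T=m['extrinsics']
    q=T[:3,:3].T@(np.asarray(p)-T[:3,3]); return np.array([m['cx']+f*q[0]/q[2],m['cy']+f*q[1]/q[2]])
def crop(img,x0,y0,x1,y1,k,out):
    c=cv2.resize(img[y0:y1,x0:x1],None,fx=k,fy=k,interpolation=cv2.INTER_CUBIC); cv2.imwrite(out,c)
E
python3 - <<'E'
from h import *
t=cv2.imread('pics/top0.png'); s=cv2.imread('pics/side0.png')
crop(t,140,150,340,300,4,'pics/tc.png'); crop(s,190,80,350,260,3.3,'pics/sc.png')
print('edge',onz('top',200,303,0),onz('top',200,115,0))
print('stand',onz('top',282,183,.01),'rack',onz('top',256,238,.05),'handle',onz('top',321,185,.08), 'side handle',onz('side',323,220,.08))
print(onz('top',218,259,.088),onz('top',163,250,.088),onz('top',182,213,.088))
E
```

```text
edge [0.2741 0.2479 0.    ] [0.8878 0.2671 0.    ]
stand [ 0.651  -0.0047  0.01  ] rack [0.4673 0.0755 0.05  ] handle [ 0.6258 -0.1234  0.08  ] side handle [ 0.6267 -0.1323  0.08  ]
[0.4    0.1845 0.088 ] [0.4271 0.3465 0.088 ] [0.5379 0.2951 0.088 ]
```

View pics/tc.png

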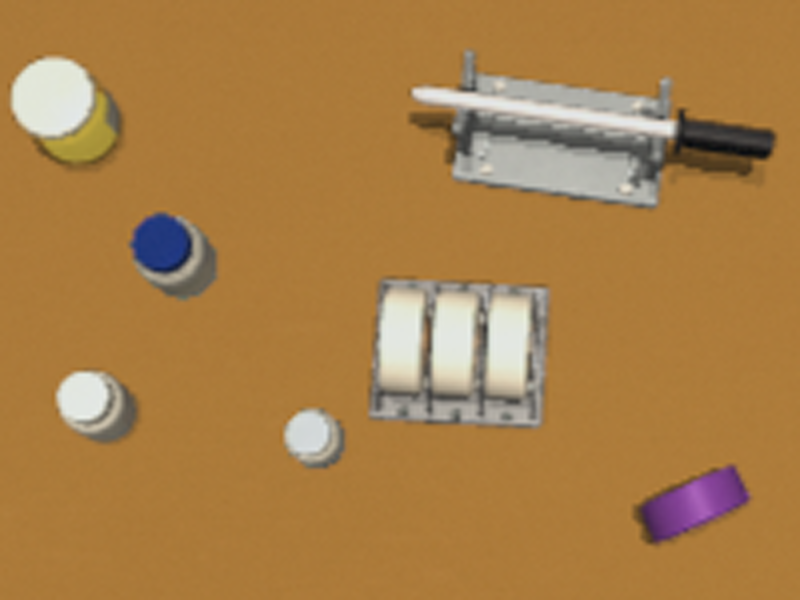

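View pics/sc.png

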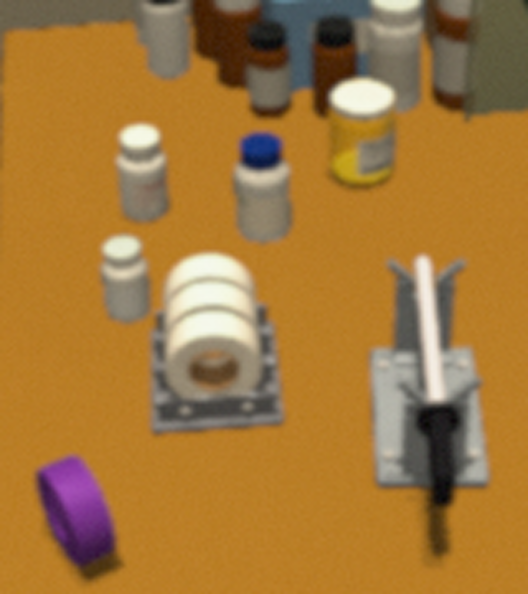

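Run:
```python
from h import *
L={'tip':((243.75,173.25),(317.9,158.2)),'flange':((310,183.25),(322.4,204.2)),'hend':((333.25,186.5),(324.2,231)),}
for k,(a,b) in L.items(): print(k,*tri(ray('top',*a),ray('side',*b)),onz('top',*a,.082))
# rolls top crop: tops of rolls z~.096 ; rack corners tc
P=lambda x,y:(140+x/4,150+y/4)
for c in [(382,280),(548,288),(542,425),(372,415)]: print('rackcorner',onz('top',*P(*c),.03)[:2])
for c in [(402,340),(455,343),(508,345)]: print('roll',onz('top',*P(*c),.09)[:2])
for c in [(640,515),(655,542),(748,492),(738,466)]: print('purple',onz('top',*P(*c),.04)[:2])
for c in [(52,95),(163,243),(86,397),(312,435)]: print('bottle',onz('top',*P(*c),.088)[:2])
```

```text
tip [0.664  0.1127 0.084 ] [np.float64(0.0017953200620005846), np.float64(0.0017953200620010603)] [0.6627 0.1128 0.082 ]
flange [ 0.6313 -0.0891  0.0914] [np.float64(0.0029220019902240846), np.float64(0.002922001990223806)] [ 0.6308 -0.0897  0.082 ]
hend [ 0.6233 -0.1617  0.0721] [np.float64(0.0002506686541184585), np.float64(0.00025066865411806034)] [ 0.6204 -0.1605  0.082 ]
rackcorner [0.5269 0.1406]
rackcorner [0.5202 0.0115]
rackcorner [0.4135 0.0163]
rackcorner [0.4217 0.1466]
roll [0.4706 0.1194]
roll [0.4683 0.0802]
roll [0.4666 0.041 ]
purple [ 0.3442 -0.0577]
purple [ 0.324  -0.0687]
purple [ 0.361  -0.1397]
purple [ 0.3807 -0.1326]
bottle [0.6597 0.3877]
bottle [0.5448 0.2991]
bottle [0.4294 0.351 ]
bottle [0.4008 0.1845]
```

```bash
cat >> h.py <<'E'
from scipy.spatial.transform import Rotation as Rn
def tgtR(yaw,pitch=0):
    # tool y along spindle x axis dir (cos yaw, sin yaw); z down ; yaw deg. pitch: tip-up deg rotation about spindle x
    y=np.array([np.cos(np.radians(yaw)),np.sin(np.radians(yaw)),0]); z=np.array([0,0,-1.]); x=np.cross(y,z)
    R=np.c_[x,y,z]
    return Rn.from_rotvec(np.radians(pitch)*y).as_matrix()@R
def delta(p,R):
    o=arm.get_obs(); R0=o['orientation']; 
    d=R0.T@(np.asarray(p)-o['tcp_pos']); r=Rn.from_matrix(R0.T@R).as_rotvec(degrees=True)
    print('delta',d,'norm',np.linalg.norm(d),'rot',r,'| at',o['tcp_pos'],'gap',o['finger_gap'],'F',o['ft_force'],'t',o['clock'])
E
python3 -c "
from h import *
delta([.6265,-.129,.4036],tgtR(-8.8))"
```

```text
delta [ 0.5389 -0.3302  0.0007] norm 0.631997553331016 rot [ -0.0938  -0.0524 -60.2394] | at [ 0.2414 -0.6301  0.4038] gap 0.08521970172431906 F [ 0.8153 -0.3648 -0.3058] t 0.1
```

step_arm --steps '[0.025, -0.015, 0, 0, 0, -3, 0, 0.06, -0.037, 0, 0, 0, -7, 0, 0.1, -0.061, 0, 0, 0, -11, 0, 0.14, -0.086, 0, 0, 0, -15.5, 0, 0.18, -0.11, 0, 0, 0, -20, 0, 0.22, -0.135, 0, 0, 0, -24.5, 0, 0.26, -0.159, 0, 0, 0, -29, 0, 0.3, -0.184, 0, 0, 0, -33.5, 0, 0.34, -0.208, 0, 0, 0, -38, 0, 0.38, -0.233, 0, 0, 0, -42.5, 0]'

```text
clock: 1.1
tcp_pos: [0.5137, -0.2753, 0.4045]
orientation: [[0.444, 0.896, -0.0], [0.896, -0.444, -0.0], [-0.0, -0.0, -1.0]]
ft_force: [1.2, -0.7, -0.3]
finger_gap: 0.0854
```

```bash
python3 -c "
from h import *
delta([.6265,-.129,.4036],tgtR(-8.8))"
```

```text
delta [0.1812 0.0361 0.0008] norm 0.18472473920766996 rot [ -0.0214   0.0104 -17.574 ] | at [ 0.5137 -0.2753  0.4045] gap 0.08536311721189223 F [ 1.1814 -0.6581 -0.3258] t 1.1
```

step_arm --steps '[0.036, 0.007, 0, 0, 0, -3.5, 0, 0.073, 0.014, 0, 0, 0, -7, 0, 0.109, 0.022, 0, 0, 0, -10.5, 0, 0.145, 0.029, 0, 0, 0, -14, 0, 0.17, 0.034, 0, 0, 0, -16.5, 0, 0.181, 0.036, 0, 0, 0, -17.5, 0, 0.181, 0.036, 0, 0, 0, -17.5, 0]'

```text
clock: 1.8
tcp_pos: [0.6265, -0.1296, 0.4042]
orientation: [[0.155, 0.988, -0.001], [0.988, -0.155, 0.001], [0.001, -0.001, -1.0]]
ft_force: [-0.3, -0.6, 0.1]
finger_gap: 0.0855
```

Run:
```python
from h import *
delta([.6265,-.129,.4036],tgtR(-8.8))
o=arm.get_obs(); im=arm.get_image('wrist'); cv2.imwrite('pics/w1.png',im)
np.savez('w1.npz',p=o['tcp_pos'],R=o['orientation'])
```

```text
delta [ 0.0006 -0.0001  0.0006] norm 0.0008635223985698874 rot [-0.0454 -0.0388 -0.1078] | at [ 0.6265 -0.1296  0.4042] gap 0.0854653687294224 F [-0.3407 -0.6384  0.0937] t 1.8
```

View pics/w1.png

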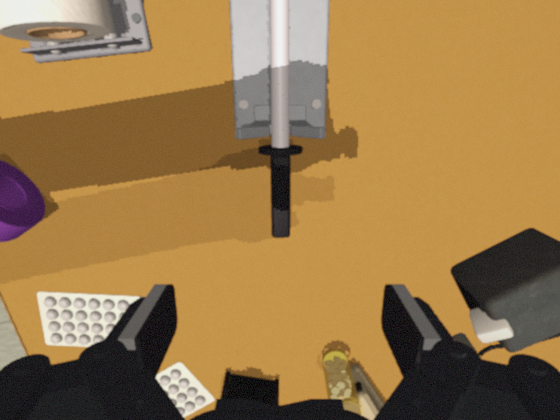

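The wrist view shows the rod upright at column 280, the flange at (280,149), the handle from row 152 to 237, and the base of the stand behind.

```bash
cat >> h.py <<'E'
def wT(f):
    d=np.load(f); T=np.eye(4);T[:3,:3]=d['R'];T[:3,3]=d['p']; return T@arm.camera_model('wrist')['T_tool_cam']
E
python3 - <<'E'
from h import *
T=wT('w1.npz')
print('flange',onz('wrist',280,149,.082,T),'hend bottom/top',onz('wrist',281,237,.095,T),onz('wrist',281,237,.061,T))
print('rod far',onz('wrist',279.5,5,.089,T),onz('wrist',280,140,.089,T))
print('handle',onz('wrist',281,195,.095,T))
E
```

```text
flange [ 0.6338 -0.0886  0.082 ] hend bottom/top [ 0.6237 -0.1593  0.095 ] [ 0.6218 -0.1726  0.061 ]
rod far [0.649  0.0117 0.089 ] [ 0.635  -0.0807  0.089 ]
handle [ 0.6292 -0.1233  0.095 ]
```

step_arm --steps '[0.004, 0.001, 0.03, 0, 0, 0, 0, 0.004, 0.001, 0.07, 0, 0, 0, 0, 0.004, 0.001, 0.11, 0, 0, 0, 0, 0.004, 0.001, 0.14, 0, 0, 0, 0, 0.004, 0.001, 0.16, 0, 0, 0, 0, 0.004, 0.001, 0.171, 0, 0, 0, 0, 0.004, 0.001, 0.171, 0, 0, 0, 0]'

```text
clock: 2.55
tcp_pos: [0.6266, -0.1289, 0.2323]
orientation: [[0.16, 0.987, -0.003], [0.987, -0.16, -0.001], [-0.001, -0.003, -1.0]]
ft_force: [0.2, 0.2, 0.4]
finger_gap: 0.0857
```

Run:
```python
from h import *
delta([.628,-.126,.233],tgtR(-8.8))
o=arm.get_obs(); im=arm.get_image('wrist'); cv2.imwrite('pics/w2.png',im)
np.savez('w2.npz',p=o['tcp_pos'],R=o['orientation'])
```

```text
delta [ 0.0031  0.0009 -0.0007] norm 0.0033180364019619333 rot [-0.178   0.0682 -0.3838] | at [ 0.6266 -0.1289  0.2323] gap 0.08565532132374125 F [0.2263 0.2483 0.3933] t 2.55
```

View pics/w2.png

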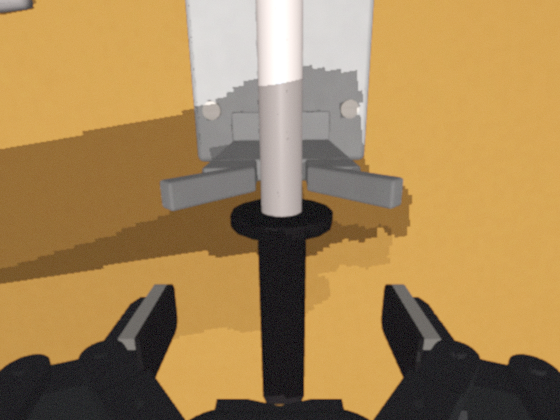

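Handle (col 282) is centred between the fingers (168–390); close.

step_arm --steps '[0.003, 0.001, -0.001, 0, 0, 0, 0.3, 0.003, 0.001, -0.001, 0, 0, 0, 0.6, 0.003, 0.001, -0.001, 0, 0, 0, 1, 0.003, 0.001, -0.001, 0, 0, 0, 1, 0.003, 0.001, -0.001, 0, 0, 0, 1, 0.003, 0.001, -0.001, 0, 0, 0, 1, 0.003, 0.001, -0.001, 0, 0, 0, 1, 0.003, 0.001, -0.001, 0, 0, 0, 1]'

```text
clock: 3.4
tcp_pos: [0.6292, -0.1244, 0.235]
orientation: [[0.157, 0.988, 0.0], [0.988, -0.157, -0.0], [-0.0, 0.0, -1.0]]
ft_force: [-1.4, -0.9, 2.8]
finger_gap: 0.0153
```

Run:
```python
from h import *
delta([.628,-.126,.233],tgtR(-8.8))
```

```text
delta [-0.0018 -0.001   0.002 ] norm 0.002859743024817815 rot [ 0.0196  0.0057 -0.2433] | at [ 0.6292 -0.1244  0.235 ] gap 0.015293144546121028 F [-1.4289 -0.9069  2.7878] t 3.4
```

step_arm --steps '[0, 0, -0.006, 0, 0, 0, 1, 0, 0, -0.015, 0, 0, 0, 1, 0, 0, -0.027, 0, 0, 0, 1, 0, 0, -0.04, 0, 0, 0, 1, 0, 0, -0.054, 0, 0, 0, 1, 0, 0, -0.068, 0, 0, 0, 1, 0, 0, -0.08, 0, 0, 0, 1, 0, 0, -0.086, 0, 0, 0, 1, 0, 0, -0.086, 0, 0, 0, 1]'

```text
clock: 4.3
tcp_pos: [0.6294, -0.1244, 0.322]
orientation: [[0.157, 0.988, 0.002], [0.988, -0.157, -0.001], [-0.0, 0.002, -1.0]]
ft_force: [-0.3, 0.6, -0.7]
finger_gap: 0.0151
```

Run:
```python
from h import *
delta([.628,-.126,.233],tgtR(-8.8))
o=arm.get_obs(); im=arm.get_image('wrist'); cv2.imwrite('pics/w3.png',im)
np.savez('w3.npz',p=o['tcp_pos'],R=o['orientation'])
s=arm.get_image('side');crop(s,190,80,350,260,3.3,'pics/s3.png');cv2.imwrite('pics/side3.png',s)
t=arm.get_image('top');cv2.imwrite('pics/top3.png',t)
```

```text
delta [-0.0018 -0.0013  0.089 ] norm 0.08904217552052417 rot [ 0.1228  0.01   -0.2465] | at [ 0.6294 -0.1244  0.322 ] gap 0.01514840430220989 F [-0.2593  0.5529 -0.7095] t 4.3
```

View pics/w3.png

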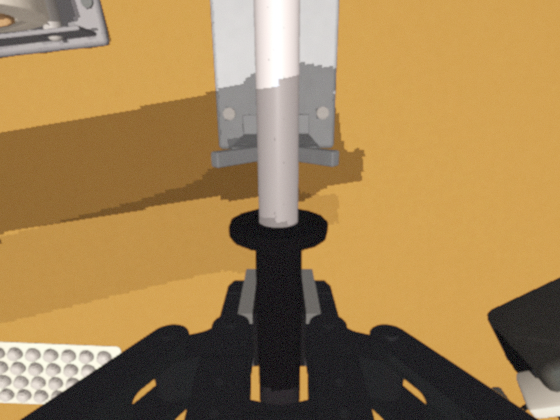

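View pics/s3.png

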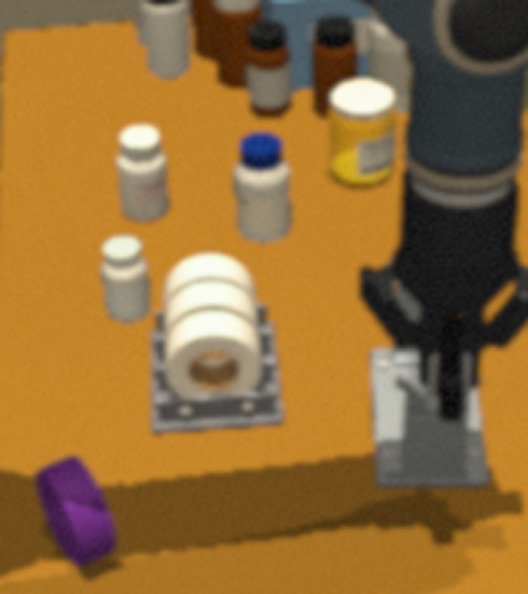

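View pics/top3.png

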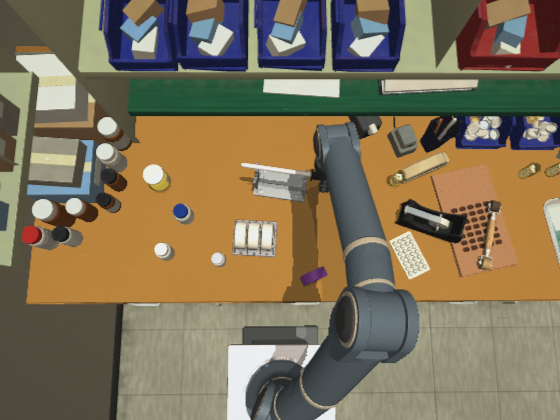

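Run:
```python
from h import *
im=cv2.imread('pics/w3.png'); hsv=cv2.cvtColor(im,cv2.COLOR_BGR2HSV)
m=arm.camera_model('wrist');f=210/np.tan(np.radians(m['fov_y']/2));Tc=m['T_tool_cam']
g=cv2.cvtColor(im,cv2.COLOR_BGR2GRAY).astype(int)
for r in [3,20,40,60,160,180,200]:
    row=np.abs(np.diff(im[r].astype(float),axis=0)).sum(1); 
    l=240+np.argmax(row[240:275]); rr=280+np.argmax(row[280:320]); 
    w=rr-l; dep=f*.014/w
    # level-prediction of width
    d=Tc[:3,:3]@np.array([0,(r-m['cy'])/f,1]); t=(0.153-Tc[2,3])/d[2]; 
    print(r,l,rr,w,'pred w',f*.014/t, 'x tool',(Tc[:3,3]+d*t)[0])
T=wT('w3.npz')
```

```text
3 252 299 47 pred w 46.17732528508029 x tool 0.10819693032856625
20 253 299 46 pred w 45.57084021985137 x tool 0.10360177293463499
40 253 299 46 pred w 44.857328378405576 x tool 0.09803662343702824
60 254 299 45 pred w 44.1438165369598 x tool 0.09229157105029842
160 257 297 40 pred w 40.57625732973084 x tool 0.06053559866372554
180 257 297 40 pred w 39.86274548828505 x tool 0.05350231582374851
200 257 296 39 pred w 39.149233646839264 x tool 0.046212663695124306
```

Run:
```python
from h import *
t=cv2.imread('pics/top3.png'); crop(t,230,140,340,270,4.5,'pics/t3c.png')
for z in (.159,.169,.179): print(proj('top',[.6676,.1162,z]), (proj('top',[.6676,.1162,z])-[230,140])*4.5, proj('side',[.6676,.1162,z]))
```

```text
[240.6321 164.2022] [ 47.8447 108.9101] [319.3764 135.4953]
[240.3508 163.1639] [ 46.5786 104.2377] [319.5313 132.4133]
[240.0653 162.1102] [45.2938 99.496 ] [319.6881 129.2958]
```

View pics/t3c.png

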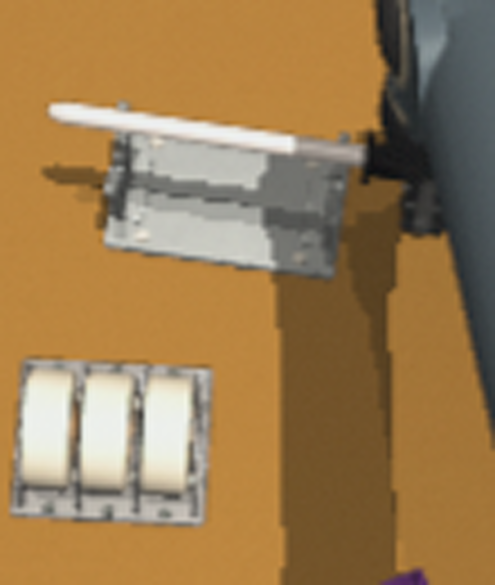

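Run:
```python
from h import *
im=cv2.imread('pics/side0.png'); crop(im,220,140,290,220,8,'pics/rk.png')
t=cv2.imread('pics/top0.png'); crop(t,225,210,285,265,10,'pics/rkt.png')
T=wT('w3.npz')
```

```text
(no output)
```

View pics/rk.png

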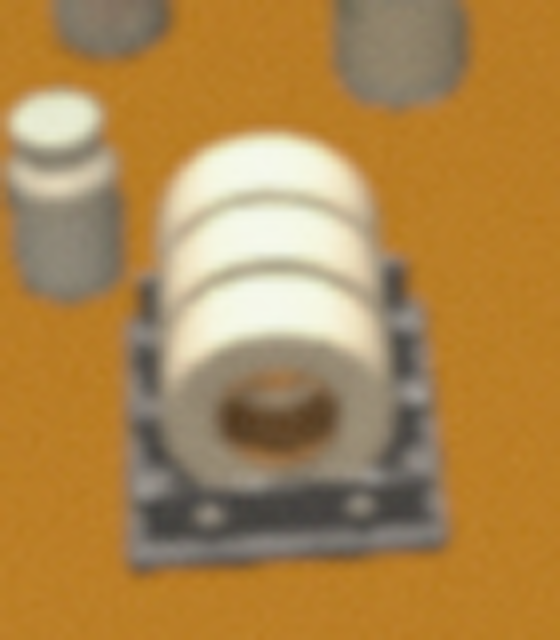

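View pics/rkt.png

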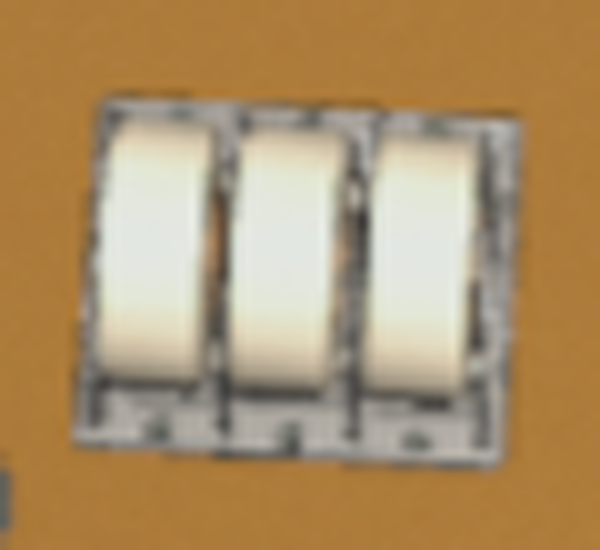

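Run:
```python
from h import *
P=lambda x,y:(225+x/10,210+y/10)
for z in (0,.012,.032):
    C=np.array([onz('top',*P(*c),z)[:2] for c in [(100,97),(520,118),(500,465),(75,442)]])
    print(z,C.mean(0),[np.linalg.norm(C[i]-C[(i+1)%4]) for i in range(4)], np.degrees(np.arctan2(*(C[0]-C[1]+C[3]-C[2]))), np.degrees(np.arctan2(*(C[0]-C[3]+C[1]-C[2])[::-1])))
for c in [(155,251),(287,260),(422,266)]: print('roll', onz('top',*P(*c),.06)[:2], onz('top',*P(*c),.09)[:2])
print('hole side',onz('side',254.9,191.9,.056))
S=lambda x,y:(220+x/8,140+y/8)
print('side base front corners',onz('side',*S(130,567),0),onz('side',*S(447,545),0))
```

```text
0 [0.4747 0.0815] [np.float64(0.13365757145468496), np.float64(0.1105788278227542), np.float64(0.13326651348868923), np.float64(0.10997922759612969)] 3.1953056241697855 -3.2417611217068885
0.012 [0.473  0.0808] [np.float64(0.13254865870228213), np.float64(0.10966139178838809), np.float64(0.1321608452151491), np.float64(0.10906676624692652)] 3.195305624169755 -3.241761121706892
0.032 [0.4701 0.0798] [np.float64(0.1307004707816107), np.float64(0.10813233173111089), np.float64(0.13031806475924881), np.float64(0.10754599733158787)] 3.1953056241697757 -3.2417611217068907
roll [0.4748 0.1219] [0.4703 0.1194]
roll [0.472 0.082] [0.4675 0.0804]
roll [0.47   0.0411] [0.4656 0.0404]
hole side [0.474  0.0276 0.056 ]
side base front corners [0.4178 0.0206 0.    ] [0.5284 0.0139 0.    ]
```

Run:
```python
from h import *
delta([.457,-.241,.322],tgtR(-3.2))
```

```text
delta [-0.1421 -0.1514 -0.0017] norm 0.20766907756467848 rot [-0.0764  0.0026 -5.8426] | at [ 0.6289 -0.1244  0.32  ] gap 0.015145921252547661 F [ 0.7664  0.2678 -0.9734] t 4.45
```

step_arm --steps '[-0.014, -0.015, -0.002, 0, 0, -0.6, 1, -0.036, -0.038, -0.002, 0, 0, -1.5, 1, -0.06, -0.064, -0.002, 0, 0, -2.5, 1, -0.084, -0.09, -0.002, 0, 0, -3.5, 1, -0.108, -0.115, -0.002, 0, 0, -4.5, 1, -0.128, -0.136, -0.002, 0, 0, -5.3, 1, -0.14, -0.149, -0.002, 0, 0, -5.8, 1, -0.142, -0.1515, -0.002, 0, 0, -5.8, 1, -0.142, -0.1515, -0.002, 0, 0, -5.8, 1]'

```text
clock: 5.35
tcp_pos: [0.4572, -0.2409, 0.3225]
orientation: [[0.057, 0.998, 0.0], [0.998, -0.057, 0.0], [0.0, -0.0, -1.0]]
ft_force: [0.7, 0.5, -1.4]
finger_gap: 0.0156
```

Run:
```python
from h import *
delta([.457,-.241,.209],tgtR(-3.2))
```

```text
delta [-0.0002 -0.0002  0.1135] norm 0.11347909907233808 rot [-0.0006 -0.0219 -0.0948] | at [ 0.4572 -0.2409  0.3225] gap 0.015642471588138026 F [ 0.6838  0.4824 -1.3544] t 5.35
```

step_arm --steps '[0, 0, 0.01, 0, 0, 0, 1, 0, 0, 0.025, 0, 0, 0, 1, 0, 0, 0.042, 0, 0, 0, 1, 0, 0, 0.06, 0, 0, 0, 1, 0, 0, 0.078, 0, 0, 0, 1, 0, 0, 0.094, 0, 0, 0, 1, 0, 0, 0.107, 0, 0, 0, 1, 0, 0, 0.113, 0, 0, 0, 1, 0, 0, 0.113, 0, 0, 0, 1]'

```text
clock: 6.25
tcp_pos: [0.4574, -0.2403, 0.2087]
orientation: [[0.056, 0.998, -0.001], [0.998, -0.056, 0.001], [0.001, -0.001, -1.0]]
ft_force: [0.7, 0.6, -1.1]
finger_gap: 0.0155
```

Run:
```python
from h import *
delta([.457,-.241,.209],tgtR(-3.2))
o=arm.get_obs(); im=arm.get_image('wrist'); cv2.imwrite('pics/w4.png',im)
np.savez('w4.npz',p=o['tcp_pos'],R=o['orientation'])
s=arm.get_image('side');crop(s,190,120,310,250,4.6,'pics/s4.png');cv2.imwrite('pics/side4.png',s)
t=arm.get_image('top');cv2.imwrite('pics/top4.png',t);crop(t,220,200,350,290,6,'pics/t4.png')
tip=o['tcp_pos']+o['orientation']@[.2435,0,.153]
print('tip pred',tip,proj('side',tip),(proj('side',tip)-[190,120])*4.6,proj('top',tip),(proj('top',tip)-[220,200])*6)
```

```text
delta [-0.0008 -0.0004 -0.0003] norm 0.0008867662756675487 rot [-0.0786 -0.0576  0.014 ] | at [ 0.4574 -0.2403  0.2087] gap 0.015493202321599635 F [ 0.6578  0.6252 -1.0837] t 6.25
tip pred [0.4708 0.003  0.056 ] [254.5812 197.9411] [297.0737 358.5289] [279.7863 236.5013] [358.7178 219.0076]
```

View pics/w4.png

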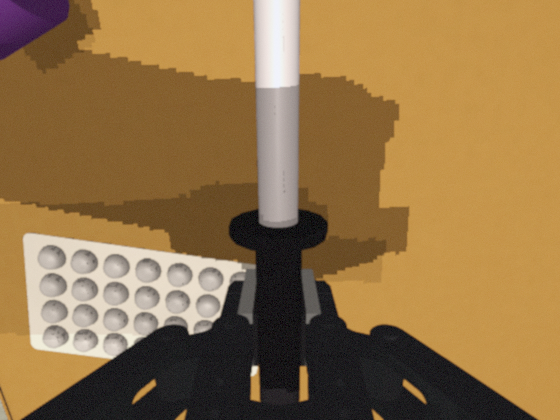

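View pics/s4.png

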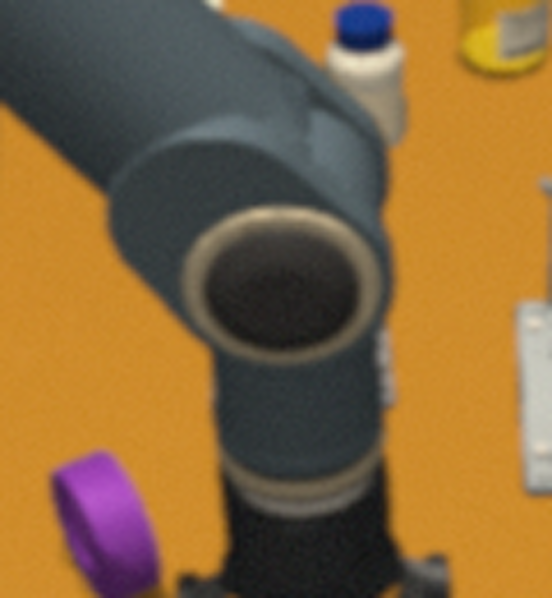

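View pics/t4.png

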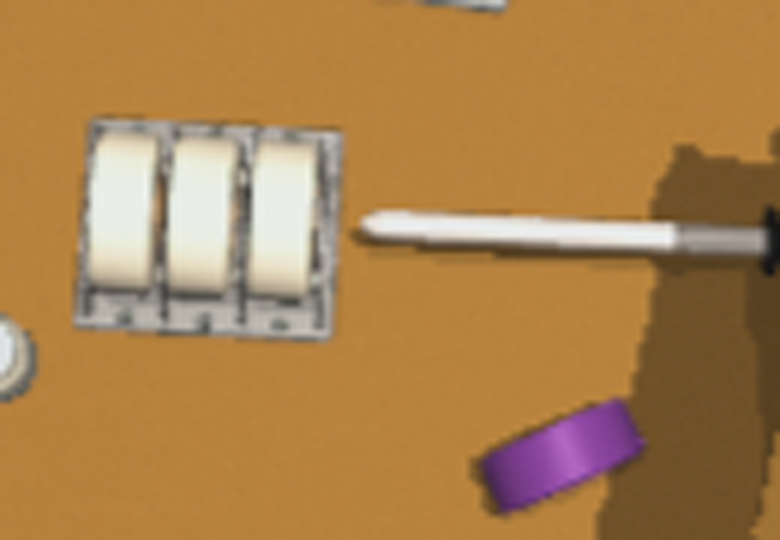

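Run:
```python
from h import *
t=cv2.imread('pics/top4.png');crop(t,272,226,352,250,10,'pics/t4b.png')
t=cv2.imread('pics/top3.png');crop(t,232,155,312,200,10,'pics/t3b.png')
t=cv2.imread('pics/top0.png');crop(t,235,160,315,205,10,'pics/t0b.png')
```

```text
(no output)
```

View pics/t4b.png

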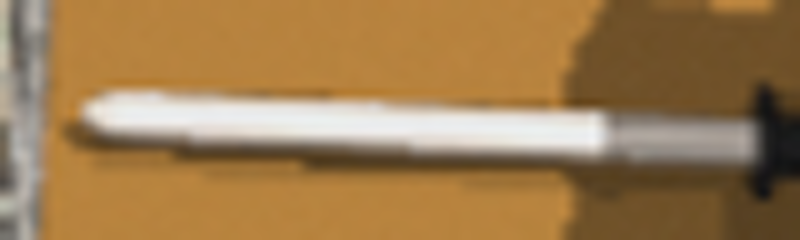

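View pics/t3b.png

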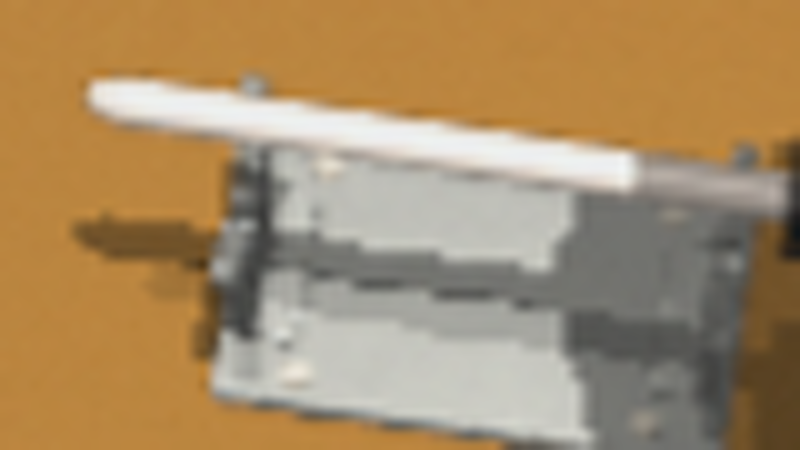

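View pics/t0b.png

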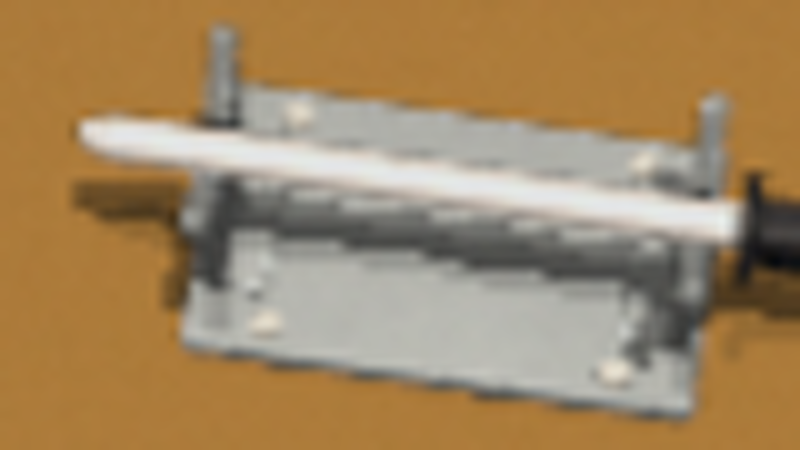

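step_arm --steps '[0.006, 0, 0, 0, 0, 0, 1, 0.014, 0, 0, 0, 0, 0, 1, 0.022, 0, 0, 0, 0, 0, 1, 0.03, 0, 0, 0, 0, 0, 1, 0.038, 0, 0, 0, 0, 0, 1, 0.045, 0, 0, 0, 0, 0, 1, 0.05, 0, 0, 0, 0, 0, 1, 0.05, 0, 0, 0, 0, 0, 1]'

```text
clock: 7.2
tcp_pos: [0.4602, -0.19, 0.2097]
orientation: [[0.055, 0.998, 0.0], [0.998, -0.055, 0.0], [0.0, 0.0, -1.0]]
ft_force: [0.1, -0.0, -0.9]
finger_gap: 0.0151
```

Run:
```python
from h import *
delta([.4683,-.0462,.209],tgtR(-3.2))
t=arm.get_image('top');cv2.imwrite('pics/top5.png',t);crop(t,220,205,300,265,10,'pics/t5.png')
s=arm.get_image('side');crop(s,190,120,310,250,4.6,'pics/s5.png')
```

```text
delta [0.144  0.0002 0.0008] norm 0.14401317449294693 rot [ 0.0014 -0.0119  0.0461] | at [ 0.4602 -0.19    0.2097] gap 0.01509641577402026 F [ 0.0714 -0.0041 -0.9456] t 7.2
```

View pics/t5.png

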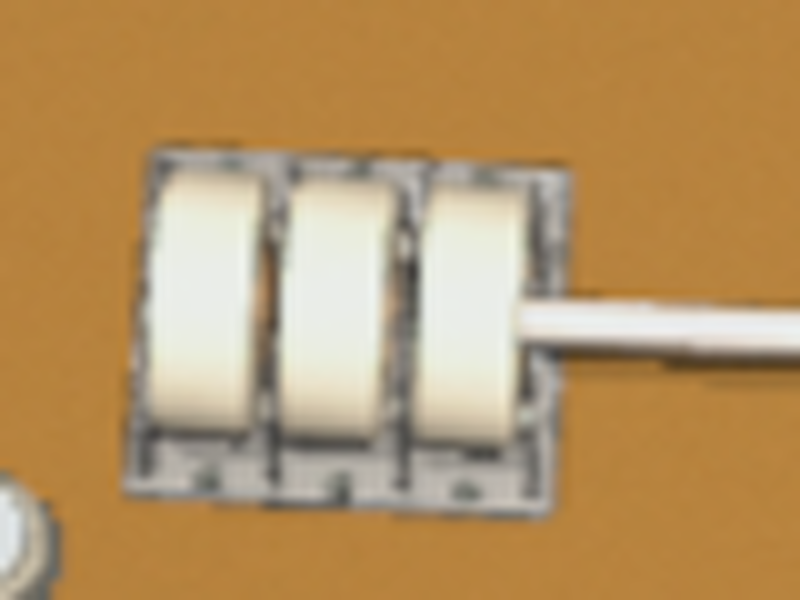

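step_arm --steps '[0.006, 0, 0.001, 0, 0, 0, 1, 0.015, 0, 0.001, 0, 0, 0, 1, 0.025, 0, 0.001, 0, 0, 0, 1, 0.035, 0, 0.001, 0, 0, 0, 1, 0.045, 0, 0.001, 0, 0, 0, 1, 0.055, 0, 0.001, 0, 0, 0, 1, 0.064, 0, 0.001, 0, 0, 0, 1, 0.07, 0, 0.001, 0, 0, 0, 1, 0.07, 0, 0.001, 0, 0, 0, 1]'

```text
clock: 8.2
tcp_pos: [0.4641, -0.1199, 0.2088]
orientation: [[0.055, 0.999, 0.0], [0.999, -0.055, 0.0], [0.0, 0.0, -1.0]]
ft_force: [-0.4, -0.9, -1.0]
finger_gap: 0.0153
```

Run:
```python
from h import *
delta([.4683,-.0462,.209],tgtR(-3.2))
t=arm.get_image('top');cv2.imwrite('pics/top6.png',t);crop(t,220,205,300,265,10,'pics/t6.png')
```

```text
delta [ 0.0739  0.0001 -0.0002] norm 0.07385208176246437 rot [ 0.0073 -0.0118  0.0646] | at [ 0.4641 -0.1199  0.2088] gap 0.015324389805899008 F [-0.4457 -0.9048 -1.0411] t 8.2
```

View pics/t6.png

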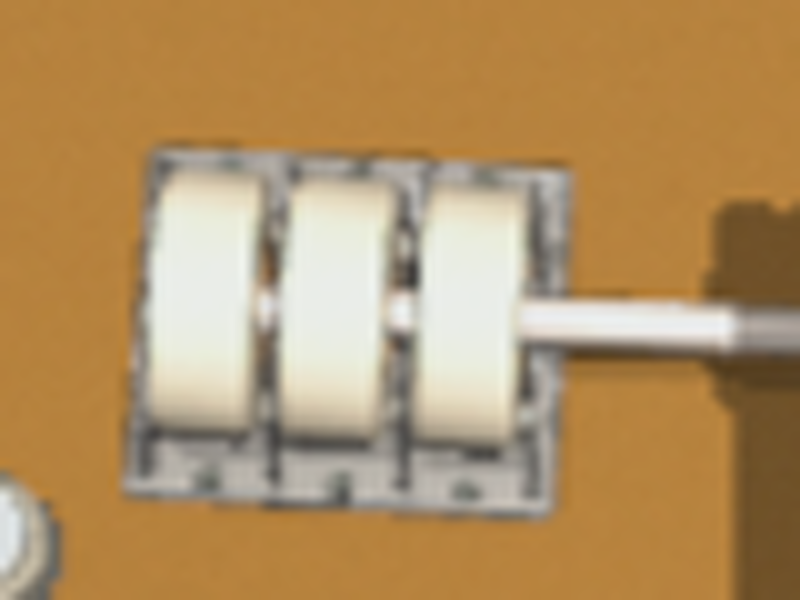

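Rod visible in both gaps (265,312) and (402,314); rolls unmoved. Continuing.

step_arm --steps '[0.006, 0, 0, 0, 0, 0, 1, 0.015, 0, 0, 0, 0, 0, 1, 0.025, 0, 0, 0, 0, 0, 1, 0.035, 0, 0, 0, 0, 0, 1, 0.046, 0, 0, 0, 0, 0, 1, 0.057, 0, 0, 0, 0, 0, 1, 0.067, 0, 0, 0, 0, 0, 1, 0.073, 0, 0, 0, 0, 0, 1, 0.073, 0, 0, 0, 0, 0, 1]'

```text
clock: 9.15
tcp_pos: [0.4682, -0.047, 0.2088]
orientation: [[0.055, 0.999, 0.0], [0.999, -0.055, 0.0], [0.0, 0.0, -1.0]]
ft_force: [0.0, 0.7, -1.1]
finger_gap: 0.0154
```

Run:
```python
from h import *
delta([.4683,-.0462,.209],tgtR(-3.2))
t=arm.get_image('top');cv2.imwrite('pics/top7.png',t);crop(t,220,205,300,265,10,'pics/t7.png')
o=arm.get_obs();im=arm.get_image('wrist'); cv2.imwrite('pics/w7.png',im)
np.savez('w7.npz',p=o['tcp_pos'],R=o['orientation'])
```

```text
delta [ 0.0008  0.     -0.0002] norm 0.0008472626245651708 rot [ 0.014  -0.0128  0.0719] | at [ 0.4682 -0.047   0.2088] gap 0.015434207742319867 F [ 0.0303  0.7452 -1.0803] t 9.15
```

View pics/t7.png

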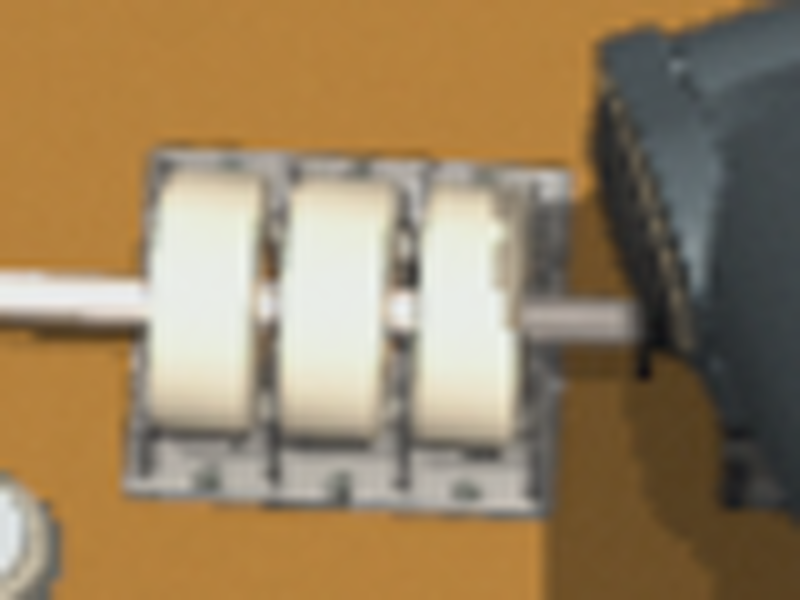

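View pics/w7.png

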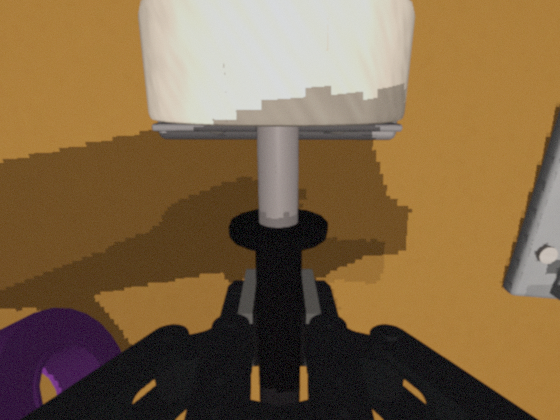

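step_arm --steps '[0, 0, -0.004, 0, 0, 0, 1, 0, 0, -0.009, 0, 0, 0, 1, 0, 0, -0.012, 0, 0, 0, 1, 0, 0, -0.015, 0, 0, 0, 1, 0, 0, -0.019, 0, 0, 0, 1, 0, 0, -0.024, 0, 0, 0, 1, 0, 0, -0.029, 0, 0, 0, 1, 0, 0, -0.034, 0, 0, 0, 1, 0, 0, -0.037, 0, 0, 0, 1, 0, 0, -0.037, 0, 0, 0, 1]'

```text
clock: 10.25
tcp_pos: [0.4683, -0.0481, 0.2462]
orientation: [[0.057, 0.998, 0.001], [0.998, -0.057, -0.0], [-0.0, 0.001, -1.0]]
ft_force: [-0.6, 0.2, -1.6]
finger_gap: 0.0153
```

Run:
```python
from h import *
delta([.4683,-.0462,.209],tgtR(-3.2))
t=arm.get_image('top');cv2.imwrite('pics/top8.png',t);crop(t,210,200,290,260,10,'pics/t8.png')
o=arm.get_obs();im=arm.get_image('wrist'); cv2.imwrite('pics/w8.png',im)
s=arm.get_image('side');crop(s,190,120,310,250,4.6,'pics/s8.png')
tip=o['tcp_pos']+o['orientation']@[.2435,0,.153]
print(tip,(proj('top',tip)-[210,200])*10)
```

```text
delta [ 0.0019 -0.0002  0.0372] norm 0.037287461651840645 rot [ 0.0638  0.0088 -0.0431] | at [ 0.4683 -0.0481  0.2462] gap 0.015259275915402356 F [-0.594   0.1973 -1.6368] t 10.25
[0.482  0.195  0.0929] [ 49.0422 311.1641]
```

View pics/t8.png

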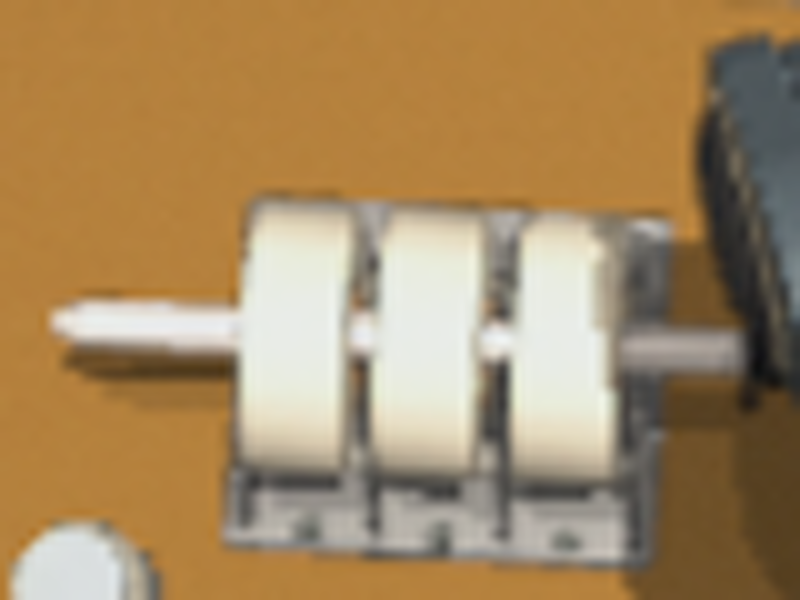

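View pics/w8.png

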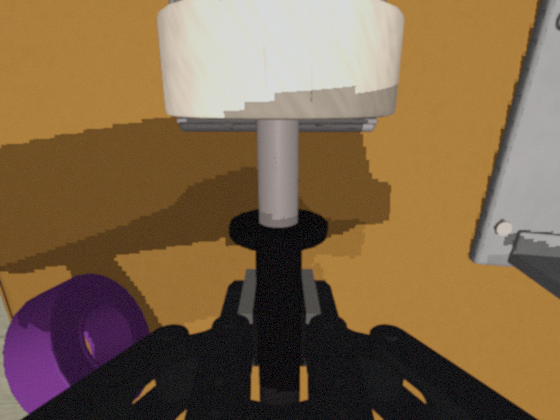

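View pics/s8.png

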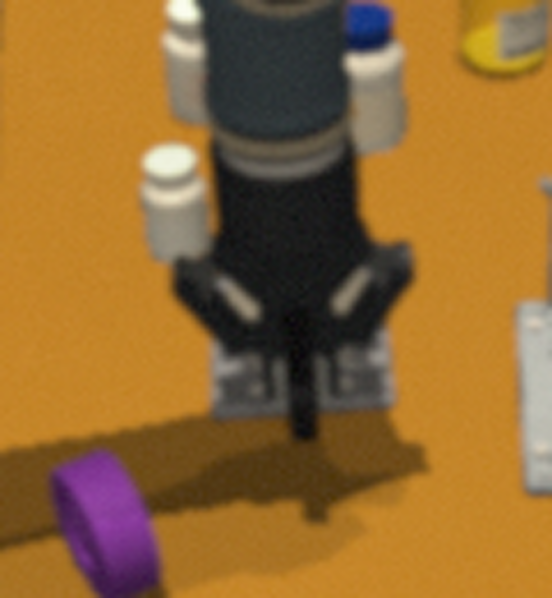

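step_arm --steps '[0, 0, -0.005, 0, 0, 0, 1, 0, 0, -0.013, 0, 0, 0, 1, 0, 0, -0.024, 0, 0, 0, 1, 0, 0, -0.037, 0, 0, 0, 1, 0, 0, -0.051, 0, 0, 0, 1, 0, 0, -0.065, 0, 0, 0, 1, 0, 0, -0.079, 0, 0, 0, 1, 0, 0, -0.092, 0, 0, 0, 1, 0, 0, -0.1, 0, 0, 0, 1, 0, 0, -0.104, 0, 0, 0, 1]'

```text
clock: 11.4
tcp_pos: [0.4683, -0.0481, 0.3509]
orientation: [[0.057, 0.998, 0.002], [0.998, -0.057, -0.0], [-0.0, 0.002, -1.0]]
ft_force: [0.2, 0.8, -0.9]
finger_gap: 0.015
```

Run:
```python
from h import *
R=np.c_[[.157,.988,0],[.988,-.157,0],[0,0,-1]]
delta([.6292,-.1244,.350],R)
```

```text
delta [-0.0671  0.165   0.0012] norm 0.178120938867535 rot [0.1042 0.014  5.7843] | at [ 0.4683 -0.0481  0.3509] gap 0.015045364781243886 F [ 0.1777  0.7942 -0.9289] t 11.4
```

step_arm --steps '[-0.002, 0.005, 0, 0, 0, 0.2, 1, -0.007, 0.017, 0, 0, 0, 0.6, 1, -0.014, 0.034, 0, 0, 0, 1.2, 1, -0.022, 0.054, 0, 0, 0, 1.9, 1, -0.031, 0.077, 0, 0, 0, 2.7, 1, -0.041, 0.101, 0, 0, 0, 3.5, 1, -0.05, 0.123, 0, 0, 0, 4.3, 1, -0.058, 0.143, 0, 0, 0, 5, 1, -0.064, 0.158, 0, 0, 0, 5.5, 1, -0.067, 0.165, 0, 0, 0, 5.8, 1]'

```text
clock: 12.4
tcp_pos: [0.6307, -0.1259, 0.3481]
orientation: [[0.159, 0.987, -0.001], [0.987, -0.159, 0.0], [-0.0, -0.001, -1.0]]
ft_force: [-0.4, -0.3, -1.0]
finger_gap: 0.0154
```

step_arm --steps '[0, 0, 0, 0, 0, 0, 1, 0, 0, 0, 0, 0, 0, 1, 0, 0, 0, 0, 0, 0, 1]'

```text
clock: 12.7
tcp_pos: [0.6285, -0.1239, 0.3496]
orientation: [[0.156, 0.988, -0.001], [0.988, -0.156, 0.0], [-0.0, -0.001, -1.0]]
ft_force: [-0.2, 0.2, -2.0]
finger_gap: 0.0153
```

Run:
```python
from h import *
R=np.c_[[.157,.988,0],[.988,-.157,0],[0,0,-1]]
delta([.6292,-.1244,.235],R)
t=arm.get_image('top');cv2.imwrite('pics/top9.png',t);crop(t,225,135,325,210,8,'pics/t9.png')
o=arm.get_obs();im=arm.get_image('wrist'); cv2.imwrite('pics/w9.png',im)
s=arm.get_image('side');crop(s,190,100,350,250,4,'pics/s9.png')
tip=o['tcp_pos']+o['orientation']@[.2435,0,.153]
print(tip,(proj('top',tip)-[225,135])*8)
```

```text
delta [-0.0004  0.0008  0.1146] norm 0.11456759867059244 rot [-0.0475  0.0022  0.0288] | at [ 0.6285 -0.1239  0.3496] gap 0.015343408736542448 F [-0.1815  0.2479 -1.9978] t 12.7
[0.6666 0.1167 0.1968] [115.0425 204.4062]
```

View pics/t9.png

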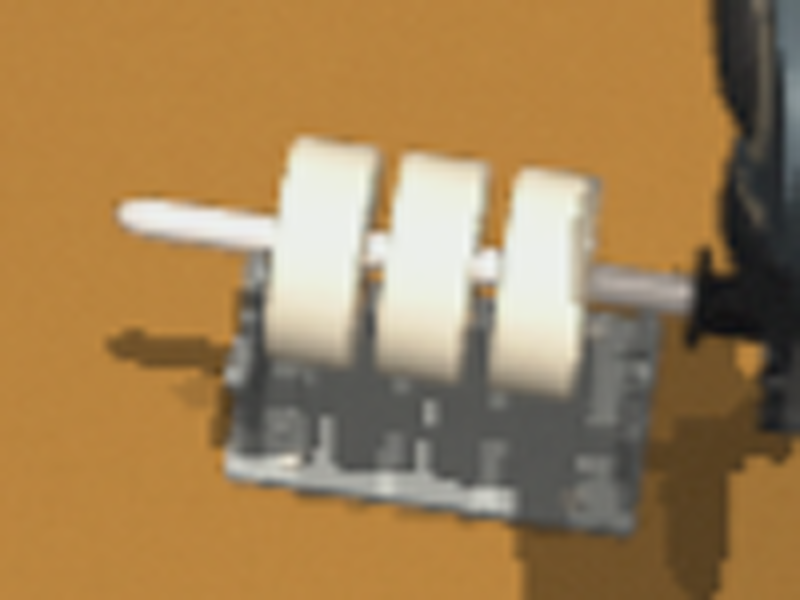

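View pics/w9.png

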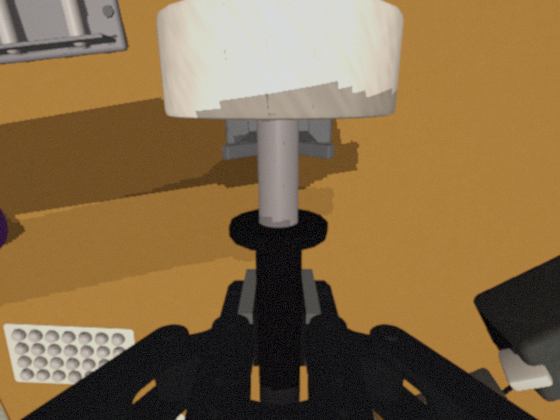

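View pics/s9.png

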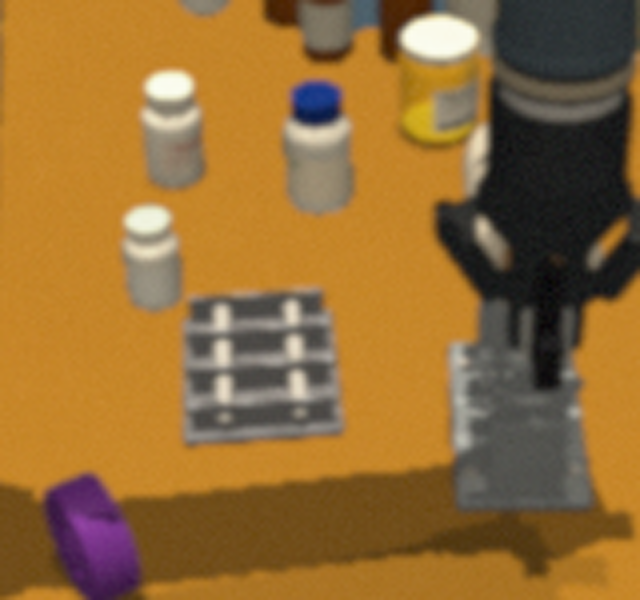

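step_arm --steps '[0, 0.001, 0.005, 0, 0, 0, 1, 0, 0.001, 0.014, 0, 0, 0, 1, 0, 0.001, 0.025, 0, 0, 0, 1, 0, 0.001, 0.037, 0, 0, 0, 1, 0, 0.001, 0.05, 0, 0, 0, 1, 0, 0.001, 0.062, 0, 0, 0, 1, 0, 0.001, 0.073, 0, 0, 0, 1, 0, 0.001, 0.081, 0, 0, 0, 1, 0, 0.001, 0.085, 0, 0, 0, 1, 0, 0.001, 0.085, 0, 0, 0, 1]'

```text
clock: 13.85
tcp_pos: [0.63, -0.1245, 0.2641]
orientation: [[0.157, 0.988, -0.001], [0.988, -0.157, 0.0], [-0.0, -0.001, -1.0]]
ft_force: [0.4, -0.2, -0.3]
finger_gap: 0.0155
```

Run:
```python
from h import *
R=np.c_[[.157,.988,0],[.988,-.157,0],[0,0,-1]]
delta([.6292,-.1244,.235],R)
t=arm.get_image('top');crop(t,225,140,325,215,8,'pics/t10.png')
im=arm.get_image('wrist'); cv2.imwrite('pics/w10.png',im)
```

```text
delta [-0.     -0.0008  0.0291] norm 0.02912799201557752 rot [-0.0477  0.0016 -0.0086] | at [ 0.63   -0.1245  0.2641] gap 0.015509565266177269 F [ 0.3996 -0.1502 -0.2685] t 13.85
```

View pics/t10.png

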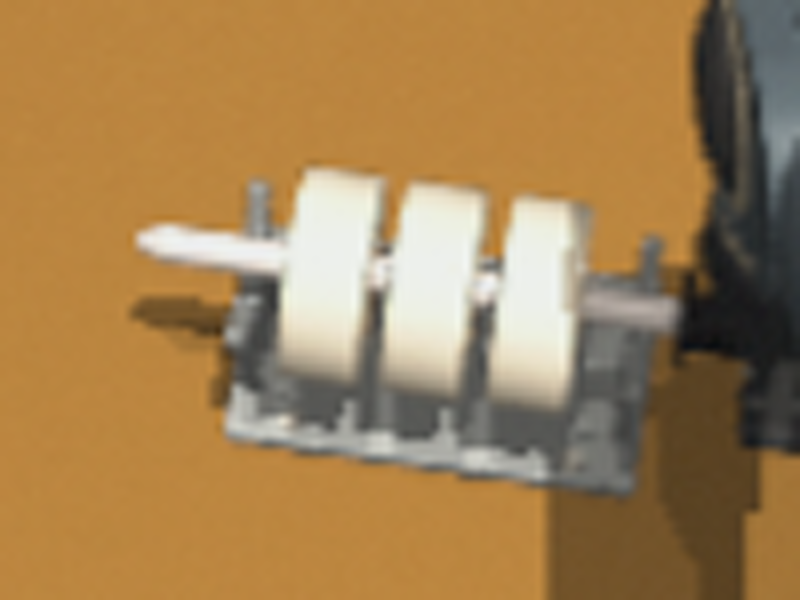

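View pics/w10.png

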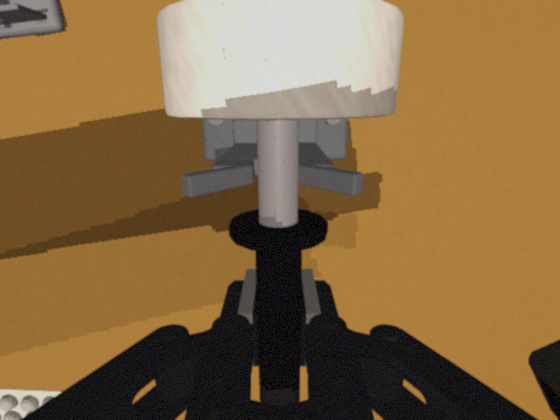

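step_arm --steps '[0, -0.001, 0.003, 0, 0, 0, 1, 0, -0.0015, 0.007, 0, 0, 0, 1, 0, -0.0015, 0.011, 0, 0, 0, 1, 0, -0.0015, 0.015, 0, 0, 0, 1, 0, -0.0015, 0.018, 0, 0, 0, 1, 0, -0.0015, 0.02, 0, 0, 0, 1]'

```text
clock: 14.55
tcp_pos: [0.6285, -0.1243, 0.2442]
orientation: [[0.157, 0.988, -0.0], [0.988, -0.157, 0.0], [-0.0, -0.0, -1.0]]
ft_force: [0.4, -0.9, -2.2]
finger_gap: 0.0154
```

Run:
```python
from h import *
R=np.c_[[.157,.988,0],[.988,-.157,0],[0,0,-1]]
delta([.6292,-.1244,.235],R)
t=arm.get_image('top');crop(t,225,140,325,215,8,'pics/t11.png')
im=arm.get_image('wrist'); cv2.imwrite('pics/w11.png',im)
```

```text
delta [-0.      0.0007  0.0092] norm 0.00927194365513719 rot [-0.0247  0.003  -0.011 ] | at [ 0.6285 -0.1243  0.2442] gap 0.015395919890787183 F [ 0.3929 -0.9314 -2.2434] t 14.55
```

View pics/w11.png

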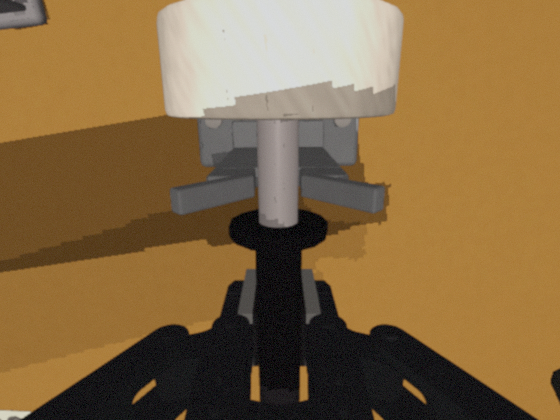

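View pics/t11.png

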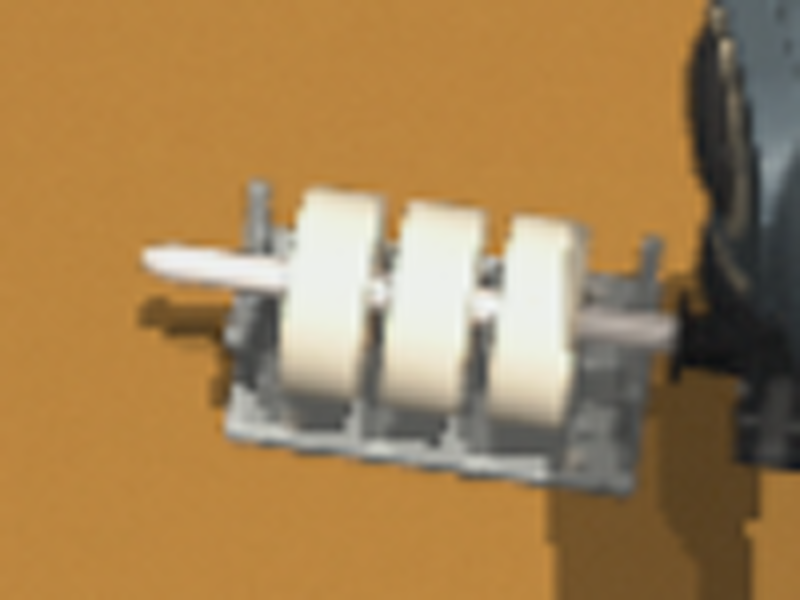

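Fork arms (172–384) centred on the rod (278). Lower the last 9 mm.

step_arm --steps '[0, 0, 0.002, 0, 0, 0, 1, 0, 0, 0.004, 0, 0, 0, 1, 0, 0, 0.006, 0, 0, 0, 1, 0, 0, 0.008, 0, 0, 0, 1, 0, 0, 0.009, 0, 0, 0, 1, 0, 0, 0.009, 0, 0, 0, 1]'

```text
clock: 15.25
tcp_pos: [0.6286, -0.1243, 0.2356]
orientation: [[0.157, 0.988, -0.0], [0.988, -0.157, 0.0], [-0.0, -0.0, -1.0]]
ft_force: [0.2, -0.1, -0.7]
finger_gap: 0.0153
```

Run:
```python
from h import *
R=np.c_[[.157,.988,0],[.988,-.157,0],[0,0,-1]]
delta([.6292,-.1244,.235],R); print(arm.get_obs()['ft_torque'])
```

```text
delta [0.     0.0006 0.0006] norm 0.0008497400862335573 rot [-0.0133  0.0003 -0.0141] | at [ 0.6286 -0.1243  0.2356] gap 0.015267236151766455 F [ 0.159  -0.0698 -0.6893] t 15.25
[-0.152   0.0269  0.0431]
```

step_arm --steps '[0, 0, 0.001, 0, 0, 0, 1, 0, 0, 0.0015, 0, 0, 0, 1, 0, 0, 0.0015, 0, 0, 0, 1]'

```text
clock: 15.55
tcp_pos: [0.6287, -0.1243, 0.235]
orientation: [[0.157, 0.988, 0.001], [0.988, -0.157, -0.0], [-0.0, 0.001, -1.0]]
ft_force: [-1.6, -0.7, 4.9]
finger_gap: 0.0154
```

Run:
```python
from h import *
o=arm.get_obs(); print(o['tcp_pos'],o['ft_force'],o['ft_torque'])
```

```text
[ 0.6287 -0.1243  0.235 ] [-1.6335 -0.7409  4.9483] [0.0852 0.4536 0.1238]
```

step_arm --steps '[0, 0, 0, 0, 0, 0, 0.8, 0, 0, 0, 0, 0, 0, 0.75, 0, 0, 0, 0, 0, 0, 0.7, 0, 0, 0, 0, 0, 0, 0.6, 0, 0, 0, 0, 0, 0, 0.5, 0, 0, 0, 0, 0, 0, 0.4, 0, 0, 0, 0, 0, 0, 0.4, 0, 0, 0, 0, 0, 0, 0.4]'

```text
clock: 16.35
tcp_pos: [0.6286, -0.1243, 0.2342]
orientation: [[0.157, 0.988, 0.0], [0.988, -0.157, -0.0], [-0.0, 0.0, -1.0]]
ft_force: [-0.2, 0.1, -0.1]
finger_gap: 0.0514
```

Run:
```python
from h import *
o=arm.get_obs(); print(o['tcp_pos'],o['ft_force'],o['finger_gap'])
im=arm.get_image('wrist'); cv2.imwrite('pics/w12.png',im)
t=arm.get_image('top');crop(t,225,140,325,215,8,'pics/t12.png')
```

```text
[ 0.6286 -0.1243  0.2342] [-0.1817  0.0569 -0.1464] 0.05135330849651386
```

View pics/w12.png

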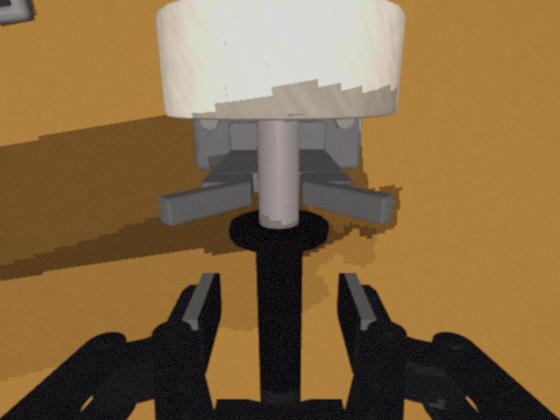

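View pics/t12.png

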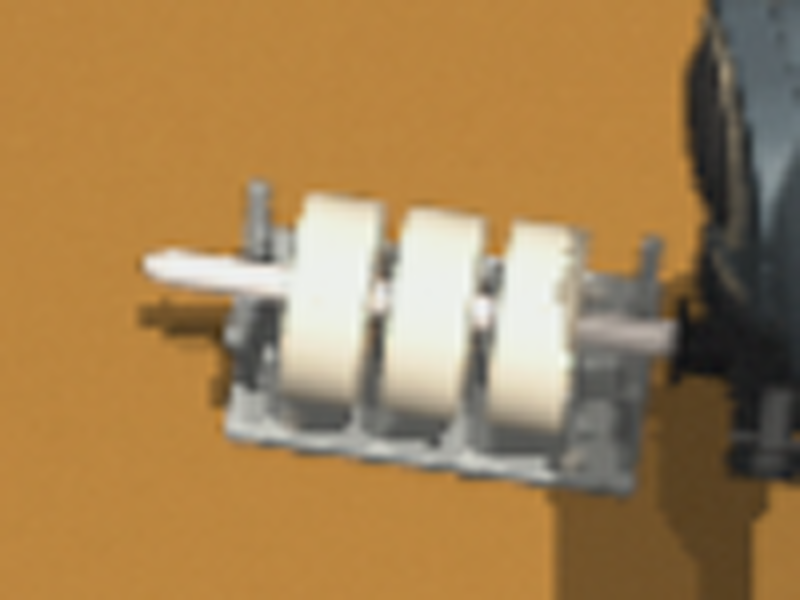

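step_arm --steps '[0, 0, 0, 0, 0, 0, 0.2, 0, 0, -0.006, 0, 0, 0, 0, 0, 0, -0.016, 0, 0, 0, 0, 0, 0, -0.03, 0, 0, 0, 0, 0, 0, -0.05, 0, 0, 0, 0, 0, 0, -0.075, 0, 0, 0, 0, 0, 0, -0.105, 0, 0, 0, 0, 0, 0, -0.135, 0, 0, 0, 0, 0, 0, -0.16, 0, 0, 0, 0, 0, 0, -0.17, 0, 0, 0, 0]'

```text
clock: 17.45
tcp_pos: [0.629, -0.124, 0.4087]
orientation: [[0.157, 0.988, 0.007], [0.988, -0.157, -0.001], [-0.0, 0.007, -1.0]]
ft_force: [1.5, -0.8, -0.0]
finger_gap: 0.0856
```

step_arm --steps '[-0.02, 0, 0, 0, 0, 0, 0, -0.06, 0, 0, 0, 0, 0, 0, -0.1, 0, 0, 0, 0, 0, 0, -0.14, 0, 0, 0, 0, 0, 0, -0.17, 0, 0, 0, 0, 0, 0, -0.18, 0, 0, 0, 0, 0, 0, -0.18, 0, 0, 0, 0, 0, 0, -0.18, 0, 0, 0, 0, 0, 0]'

```text
clock: 18.25
tcp_pos: [0.6008, -0.3, 0.4041]
orientation: [[0.155, 0.988, 0.0], [0.988, -0.155, 0.002], [0.002, -0.0, -1.0]]
ft_force: [-0.1, 0.4, 0.2]
finger_gap: 0.0855
```

Run:
```python
from h import *
o=arm.get_obs(); print(o['tcp_pos'],o['ft_force'],o['finger_gap'],o['clock'])
t=arm.get_image('top');crop(t,140,140,340,290,4,'pics/t13.png')
s=arm.get_image('side');crop(s,190,80,350,260,3.3,'pics/s13.png')
```

```text
[ 0.6008 -0.3     0.4041] [-0.1018  0.4452  0.2388] 0.08548772603612335 18.25
```

View pics/t13.png

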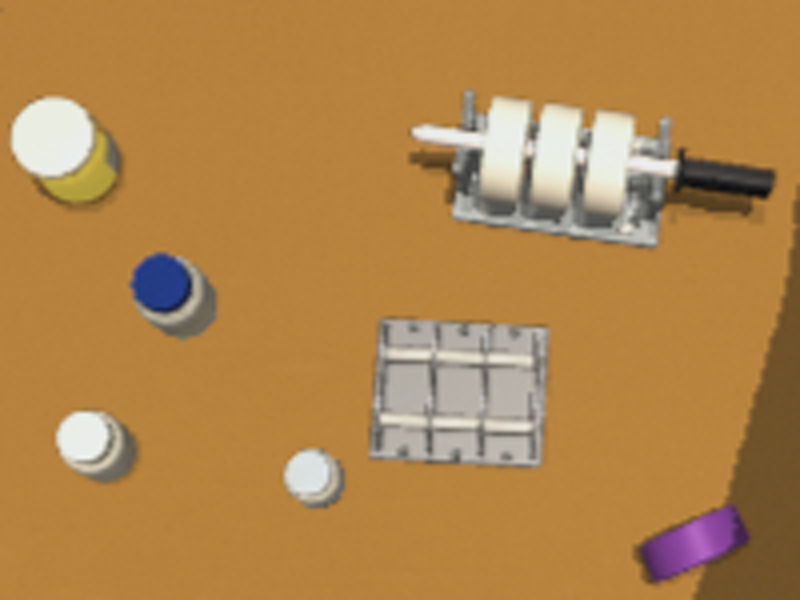

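View pics/s13.png

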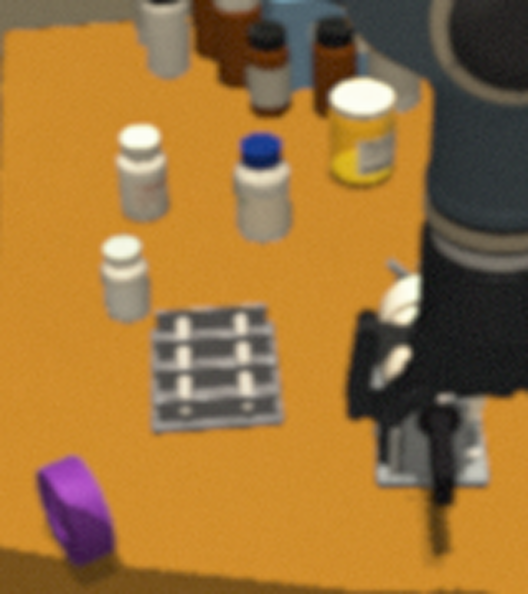

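The final top view shows the tip at (415,132) and the handle end at (773,183). Both match the original seated positions once the 40 px crop offset is taken off. The three rolls hang between the posts, the rack is empty, and the bottles and purple roll are where they started. The side view also shows the handle where it began.

```bash
python3 -c "
from h import *
print(arm.hand_in())"
```

```text
the job is handed in; nothing more can be done
None
```

The job is done and handed in at about 18 s of the 58 s allowed. I took the spindle out by its handle, threaded it through all three rolls in the rack and lifted them out together. I then set it down in both forks, let go and backed the gripper well clear.

**Last checks:**
- **Top view:** the tip and handle end are back at their original seated pixels. All three rolls hang evenly spaced between the posts, and the rack is empty. The bottles, jar and purple roll have not moved.
- **Forces:** the force sensor never read above about 6 N when I checked it.

**Weaker or disagreeing checks:**
- **Rod tip offset:** the top camera put the tip about 1 px (3 mm) from where I predicted, all the way through. I took this as a calibration bias rather than sag, because it did not grow when the rolls were loaded.
- **Seating contact:** the torque at set-down suggested the near fork touched first. After release, the top view showed the tip at its seated position.
- **Side view:** the arm partly hid the stand in the last side picture, so only the handle, part of the rolls and the near end of the stand could be checked there.

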